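# Put a specimen vial away and close the porcelain jars with their own lids

## Robot

A 6-joint arm with a two-finger parallel gripper is mounted at the origin on the work surface. World frame = base frame: x ahead of the robot, y to its left, z up, the work surface at z = 0. Lengths are in m, angles in rad, forces in N, time in s.
With the tool pointing down it reaches from about 0.35 to 0.775 m from the base axis. Payload 5.5 kg.
Tool frame: the origin (TCP) lies where the fingers leave the gripper's body, on its centre line; the fingertips stand env.tip_reach ahead of it and the grasp point (between the pads) lies 54 mm ahead of it (env.tip_reach is the distance from the TCP to the fingertips, in m); z points along the fingers, y is the line along which they close (so a half turn about z gives the same grasp; the last joint's range is limited). The gripper opens to 85 mm and grips with 20 to 120 N. Pads are 22 mm wide; open, the fingers measure 114 mm over their backs; the gripper's body (76 mm by 85 mm) begins 54 mm behind the grasp point. The pads swing forward as they close: fully open they stand 13 mm farther back than shut.
Start: joints at [-1.278, 0.313, 0.046, 1.304, 0, 1.431], TCP at [0.241, -0.522, 0.304] pointing down, gripper open.
Joint ranges: [-2.76, 2.76], [-0.86, 1.69], [-1.03, 1.26], [-2.2, 2.34], [-1.47, 1.5], [-3.14, 3.14]. Speed limits (rad/s): [2.57, 2.57, 3.14, 3.14, 3.14, 3.14].

## Interface

Orientations are given as a unit quaternion [w, x, y, z].
In Python, from workcell import status, optics, hand_in, env gives the robot as it stands.
- The arm moves only by the shell command python3 -m handwheel 'ROWS' [FORCE]. ROWS is a JSON object whose one key "deltas" holds a list of rows, each a list of 5 numbers: the opening, from -1 (shut) to 1 (fully open), then the shift along the tool's x, y, z in units of 40 mm (1.0 is 40 mm), then the turn about the tool's z in units of 10 degrees (1.0 is 10 degrees). In form: {"deltas": [[jaw, x, y, z, roll], ...]}. A call has 1 to 20 rows; each row shifts and turns the commanded pose from where the row before left it, along the tool's axes as they then stand; what a row does not reach is not made up. A row lasts 1/8 s, in which the tool goes at most 62.5 mm and 10.7 degrees, less where a joint would pass 70% of its speed; a pose out of reach is approached as far as the arm can. A call is refused whole if a number of a shift passes 1 or a number of a turn 1, either way. A call with a gripper value outside its range is refused whole. The fingers move at their own pace and stop on an object; FORCE is the grip in N (left out, the last holds). Time passes only in rows, so rows that do not move let the fingers close. It gives the time, the measured TCP pose, the force, the opening and the grip force at its end, in the units of the state.
- status.get_state(): the state, without advancing time (a new reading comes with each control period).
- optics.read_camera(name): name is "scene" or "top" or "wrist"; returns a dict with "frame" (420x560x3 uint8, red, green, blue), "depth" (420x560 float32, m along the optical axis (not along the pixel's ray), 0 where there is no reading), "vfov" (degrees; the focal length in pixels is half the picture's height over the tangent of half this angle, whatever the lens; pixels are square), "cx", "cy" (the principal point, pixels), "origin" and "attitude" of the camera in the world. Camera axes: x right, y down, z forward; pixel columns grow to the right and rows downward; lengths in m; the calibration is good to about 2 mm. A picture is of the moment at which its call begins.
- hand_in(): hands the job in; it is judged then, once.
The state is a dict: "clock": time; "joint_pos": joint angles; "qvel": joint speeds; "tau": joint torques, N m; "tcp_pos": TCP position; "orientation": TCP orientation; "wrist_force": force on the tool from outside, world axes, zero at the start; "ft_torque": the same for the moment, N m; "finger_gap": finger opening in m; "grip_force": force on a finger pad.
Only numpy, scipy, OpenCV 4.12 (cv2) and the standard library are available. Lean on these libraries where they do the work, as an engineer would, in place of code of your own. Each camera call takes 0.05 s, during which the arm holds its last target. There are 200 camera calls.

## Task

Stand the small amber vial upright in the widest of the three open white jars, then close all three jars, each with the lid of its own size, laid flat and centred on the rim. Leave the jars standing where they are, and do not disturb the petri dish or the bottles.

Things in the scene. Friction and masses are not known exactly. Their poses are not given: they have to be found in the camera images.
- jar_small: The smallest of three open white porcelain jars: a loose, straight round pot 56 mm in outer diameter and 60 mm tall, wall 5 mm, inner floor 6 mm above its underside. Origin: centre of the underside; z up.
- jar_medium: The middle-sized of three open white porcelain jars: a loose, straight round pot 78 mm in outer diameter and 53 mm tall, wall 5 mm, inner floor 6 mm above its underside. Origin: centre of the underside; z up.
- jar_wide: The widest of three open white porcelain jars: a loose, straight round pot 102 mm in outer diameter and 48 mm tall, wall 5 mm, inner floor 6 mm above its underside. Origin: centre of the underside; z up.
- lid_small: The smallest of three loose white porcelain lids: a flat disc 72 mm in diameter, 6 mm thick, flat underneath, with an upright black knob at its centre, 18 mm in diameter, its top 30 mm above the lid's underside. Lies on the rim of the smallest jar (56 mm), 8 mm overlap all round. Under 0.3 kg. Starts flat, knob up. Origin: centre of the underside; z up.
- lid_medium: The middle-sized of three loose white porcelain lids: a flat disc 94 mm in diameter, 6 mm thick, flat underneath, with an upright black knob at its centre, 18 mm in diameter, its top 30 mm above the lid's underside. Lies on the rim of the middle-sized jar (78 mm), 8 mm overlap all round. Under 0.3 kg. Starts flat, knob up. Origin: centre of the underside; z up.
- lid_wide: The widest of three loose white porcelain lids: a flat disc 118 mm in diameter, 6 mm thick, flat underneath, with an upright black knob at its centre, 18 mm in diameter, its top 30 mm above the lid's underside. Lies on the rim of the widest jar (102 mm), 8 mm overlap all round. Under 0.3 kg. Starts flat, knob up. Origin: centre of the underside; z up.
- vial: A small closed amber specimen vial with a white cap, standing upright: one plain cylinder 22 mm in diameter, 38 mm tall in all (the cap is the top 10 mm), about 30 g. Origin: centre of the underside; z up.
- petri_dish: Bystander: a closed flat glass petri dish, 90 mm in diameter, 17 mm high, without any knob. Origin: centre of the underside.
- reagent_bottle: Bystander: an amber glass bottle with a red cap, 60 mm in diameter, 90 mm tall, at the far side of the bench. Origin: centre of the underside.
- wash_bottle: Bystander: a white wash bottle with a bent spout, 50 mm in diameter, 108 mm tall with the spout, at the far side of the bench. Origin: centre of the underside.
Not all that is in view belongs to the job. What is shaped like the lid_small but brown, purple or red is not meant.

How it is judged:
On the way:
1. the vial stands upright on the floor of the widest jar, let go, before that jar is covered (horizontal distance between vial and jar_wide below 0.036 m and z of vial in the frame of jar_wide between 0.002 and 0.011 m and angle between vial's own z axis and vertical below 0.2 rad and contact force between the fingers and vial below 0.05 N), for 0.2 s.
At the end, for the whole second after the job is handed in: The vial stands upright (0.2 rad) on the floor of the widest jar. Each of the three lids lies on the jar of its own size, centred within 12 mm, at rim height within 4 mm and level within 0.06 rad. The jars stand upright and everything is at rest (horizontal distance between vial and jar_wide below 0.036 m and z of vial in the frame of jar_wide between 0.002 and 0.011 m and angle between vial's own z axis and vertical below 0.2 rad and horizontal distance between lid_small and jar_small below 0.012 m and z of lid_small in the frame of jar_small between 0.056 and 0.064 m and angle between each of lid_small, jar_small, lid_medium, jar_medium, lid_wide, jar_wide's own z axis and vertical below 0.06 rad and linear speed of each of lid_small, jar_small, lid_medium, jar_medium, lid_wide, jar_wide, vial below 0.02 m/s and horizontal distance between lid_medium and jar_medium below 0.012 m and z of lid_medium in the frame of jar_medium between 0.049 and 0.057 m and horizontal distance between lid_wide and jar_wide below 0.012 m and z of lid_wide in the frame of jar_wide between 0.044 and 0.052 m); the robot touches nothing.
It fails at once if a jar is tipped, or pushed more than 40 mm from where it stood (angle between any of jar_small, jar_medium, jar_wide's own z axis and vertical above 0.35 rad or distance of any of jar_small, jar_medium, jar_wide from where it was at the start of the episode above 0.04 m).
It fails at once if the petri dish or one of the bottles is pushed more than 30 mm from where it stood (distance of any of petri_dish, reagent_bottle, wash_bottle from where it was at the start of the episode above 0.03 m).
It also fails if it takes over 118 s, if anything falls off the work surface, if the arm or the gripper's body presses on something with over 40 N, if the wrist force passes 120 N, or if a joint passes its speed limit or range.

## Working session

There is one attempt and no reset: what is moved stays moved. The work goes in short steps, Python scripts to look and compute and a shell command to move; the robot and the scene stay as the last step left them, time stands still between calls to the robot, and variables do not carry over. Pictures are saved under pics/ and viewed, at most 14 in all, crops included, and the job is handed in when it is done.

```bash
mkdir -p pics; ls; python3 - <<'E'
from workcell import status, optics, env
import cv2,numpy as np
print(env.tip_reach, status.get_state())
for n in ["top","scene"]:
    c=optics.read_camera(n); np.savez(f"pics/{n}0.npz",**c)
    print(n,c["vfov"],c["cx"],c["cy"],c["origin"],c["attitude"])
    cv2.imwrite(f"pics/{n}0.png",c["frame"][:,:,::-1])
E
```

```text
pics
0.0726 {'clock': 0.0, 'joint_pos': array([-1.27762081e+00,  3.13985154e-01,  4.50044711e-02,  1.30361679e+00,
       -2.32392472e-05,  1.43118975e+00]), 'qvel': array([-0.0004327 , -0.00038537,  0.00116032, -0.00119227, -0.00224288,
        0.00112613]), 'tau': array([ 1.22425336e-03, -4.80626249e+01,  2.98533350e+01,  1.92285870e-02,
        6.27233067e-05,  4.16551444e-06]), 'tcp_pos': array([ 0.2410268 , -0.52162978,  0.30302786]), 'orientation': array([-8.97029696e-04,  9.76678275e-01,  2.14706163e-01, -8.06675908e-05]), 'wrist_force': array([-0.18410475,  0.20869178, -0.15188159]), 'ft_torque': array([ 0.02736911, -0.01178465, -0.00438381]), 'grip_force': 0.0, 'finger_gap': 0.0853508145049309}
top 57.05347381154346 275.9206186872576 209.46542733337134 [ 0.40428619 -0.01732223  0.95628818] [ 0.04615996 -0.7010451   0.71116493 -0.02548465]
scene 53.901850053190515 277.6889715938326 205.09462477369294 [0.91549131 0.42865383 0.94492439] [-0.10494306  0.36701929  0.88494965 -0.26673566]
```

View pics/top0.png

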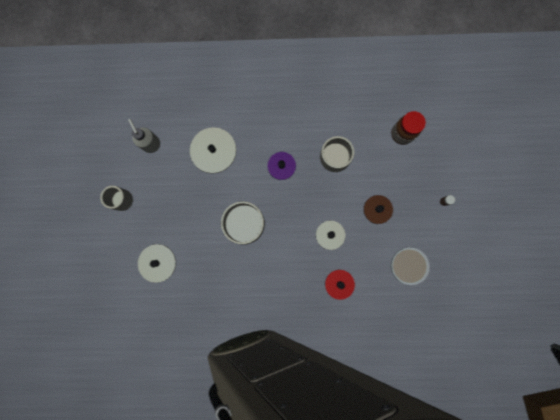

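View pics/scene0.png

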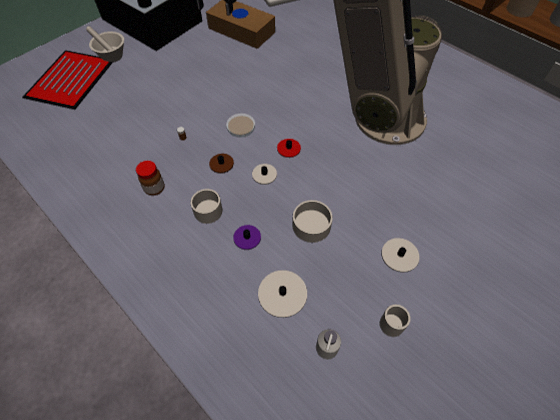

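The top view shows the jars: wide at (242,223), medium at (337,153) and small at (112,197). The white lids are wide at (213,150), medium at (156,264) and small at (331,235), and the vial is at (449,200). Things that could be mistaken for the targets are the lid_small look-alikes purple (281,165), brown (378,209) and red (340,285), and the petri dish (410,266), which has no knob. The scene view shows the same objects: jars at (312,220), (206,205) and (396,320), lids at (283,292), (400,254) and (264,173), vial at (182,133).

```bash
cat > h.py <<'E'
import numpy as np,cv2
from scipy.spatial.transform import Rotation as R
def rays(c,uv):
    f=210/np.tan(np.radians(float(c["vfov"]))/2); uv=np.atleast_2d(uv).astype(float)
    d=np.c_[(uv[:,0]-c["cx"])/f,(uv[:,1]-c["cy"])/f,np.ones(len(uv))]
    return d@R.from_quat(c["attitude"],scalar_first=True).as_matrix().T
def cloud(c):
    v,u=np.mgrid[:420,:560]
    return (rays(c,np.c_[u.ravel(),v.ravel()])*c["depth"].reshape(-1,1)+c["origin"]).reshape(420,560,3)
def tri(c1,p1,c2,p2):
    a=rays(c1,p1)[0];b=rays(c2,p2)[0];o=c2["origin"]-c1["origin"]
    s=np.linalg.lstsq(np.c_[a,-b],o,rcond=None)[0]
    P=c1["origin"]+a*s[0];Q=c2["origin"]+b*s[1]
    return (P+Q)/2,np.linalg.norm(P-Q)
def onz(c,p,z):
    d=rays(c,p)[0]; return c["origin"]+d*(z-c["origin"][2])/d[2]
E
cat > m.py <<'E'
from h import *
t=np.load("pics/top0.npz");s=np.load("pics/scene0.npz")
T=cloud(t);S=cloud(s)
ob=dict(jw=((242,223),(312,216),48,102),jm=((337,153),(206,200),53,78),js=((112,197),(397,314),60,56),lw=((212,149),(283,291),6,118),lm=((154,264),(401,252),6,94),ls=((331,235),(264,172),6,72),vial=((450,200),(181,131),38,22),petri=((410,266),(240,124),17,90),pur=((281,165),(247,237),6,72),bro=((378,209),(221,162),6,72),red=((340,285),(289,147),6,72),rb=((413,123),(147,169),90,40),wb=((143,138),(329,340),0,0))
for n,(a,b,h,D) in ob.items():
    p,e=tri(t,a,s,b); out=[n,'tri',p.round(4),'miss',round(e,4)]
    for nm,C in (('T',T),('S',S)):
        m=(np.hypot(C[...,0]-p[0],C[...,1]-p[1])<.075)&(abs(C[...,2]-h/1000)<(.004 if h>10 else .0035))
        q=C[m][:,:2].astype(np.float32)
        if len(q)>5:
            (x,y),r=cv2.minEnclosingCircle(q); out+=[nm,len(q),round(x,4),round(y,4),'D',round(2*r,3),'zmed',round(float(np.median(C[m][:,2])),4)]
    print(*out)
for nm,C in (('T',T),('S',S)): print(nm,'table z',[C[v,u].round(4) for u,v in ((180,180),(290,280),(300,200),(230,260))])
E
python3 m.py
```

```text
jw tri [0.4663 0.0895 0.0451] miss 0.0003 T 273 0.4679 0.0906 D 0.102 zmed 0.0477 S 196 0.4682 0.0915 D 0.103 zmed 0.0462
jm tri [ 0.6288 -0.1381  0.0522] miss 0.0008 T 210 0.6324 -0.1382 D 0.079 zmed 0.0523 S 142 0.6327 -0.138 D 0.08 zmed 0.0509
js tri [0.5307 0.3958 0.0632] miss 0.0013 T 156 0.5323 0.3996 D 0.057 zmed 0.0594 S 157 0.5332 0.3995 D 0.056 zmed 0.0583
lw tri [0.6544 0.1691 0.0133] miss 0.0028 T 1621 0.6537 0.1705 D 0.149 zmed 0.0058 S 1528 0.6555 0.171 D 0.145 zmed 0.0047
lm tri [0.372  0.308  0.0147] miss 0.0021 T 1138 0.3731 0.3079 D 0.148 zmed 0.0055 S 826 0.3675 0.3084 D 0.141 zmed 0.0047
ls tri [ 0.4357 -0.1233  0.0079] miss 0.0016 T 725 0.4348 -0.1234 D 0.149 zmed 0.0055 S 315 0.4375 -0.1203 D 0.14 zmed 0.0045
vial tri [ 0.5138 -0.4059  0.0263] miss 0.0045 T 69 0.5152 -0.4021 D 0.023 zmed 0.0376 S 29 0.5164 -0.4006 D 0.024 zmed 0.0372
petri tri [ 0.359  -0.31    0.0113] miss 0.0006 T 1113 0.3603 -0.3083 D 0.091 zmed 0.0167 S 428 0.3607 -0.3064 D 0.094 zmed 0.0152
pur tri [ 0.6125 -0.0034  0.0038] miss 0.0021 T 700 0.6126 -0.0031 D 0.15 zmed 0.0053 S 436 0.6126 -0.0011 D 0.133 zmed 0.0046
bro tri [ 0.4978 -0.24    0.0067] miss 0.0014 T 719 0.4969 -0.2398 D 0.147 zmed 0.0054 S 295 0.4976 -0.2382 D 0.144 zmed 0.0044
red tri [ 0.3143 -0.142   0.0021] miss 0.0025 T 752 0.3153 -0.1417 D 0.148 zmed 0.0053 S 263 0.3195 -0.1351 D 0.132 zmed 0.0046
rb tri [ 0.6867 -0.3086  0.0836] miss 0.0037 T 419 0.6885 -0.3084 D 0.053 zmed 0.09 S 230 0.6895 -0.3078 D 0.054 zmed 0.0885
wb tri [0.6745 0.3276 0.0556] miss 0.0006 T 2006 0.6745 0.3277 D 0.15 zmed -0.0 S 2691 0.6745 0.3275 D 0.15 zmed -0.0012
T table z [array([ 5.806e-01,  2.518e-01, -5.000e-04]), array([ 0.3283, -0.0221,  0.0009]), array([ 0.5248, -0.0503, -0.0023]), array([0.3784, 0.1246, 0.0021])]
S table z [array([ 0.6195, -0.279 , -0.0022]), array([0.6192, 0.1601, 0.0052]), array([ 0.4273,  0.0123, -0.0032]), array([ 0.6847,  0.0123, -0.0036])]
```

```bash
cat > m2.py <<'E'
from h import *
t=np.load("pics/top0.npz");s=np.load("pics/scene0.npz")
for n,p,D in (('lw',(.6544,.1691),118),('lm',(.372,.308),94),('ls',(.4357,-.1233),72)):
  for c,nm in ((t,'T'),(s,'S')):
    C=cloud(c); f=c["frame"].astype(int)
    r=np.hypot(C[...,0]-p[0],C[...,1]-p[1]); z=C[...,2]
    w=(f.min(2)>110)&(f[...,0]>=f[...,2]-2)&(r<D/2000+.02)&(z<.013)
    k=(r<.03)&(z>.016)&(f.max(2)<90)
    (x,y),R_=cv2.minEnclosingCircle(C[w][:,:2].astype(np.float32))
    q=C[k]; print(n,nm,'disc',round(x,4),round(y,4),'D',round(2*R_,4),'z',np.median(C[w][:,2]).round(4),'| knob n',len(q),q.mean(0).round(4) if len(q) else '', 'top',np.percentile(q[:,2],80).round(4) if len(q) else '')
f=t["frame"][:,:,::-1]
a=cv2.resize(f[110:310,85:285],(400,400),interpolation=3);b=cv2.resize(f[110:310,265:465],(400,400),interpolation=3)
cv2.imwrite("pics/crop0.png",np.clip(np.hstack([a,b])*1.3,0,255))
E
python3 m2.py
```

```text
lw T disc 0.6572 0.1697 D 0.1205 z 0.0059 | knob n 41 [0.6539 0.1675 0.0283] top 0.0315
lw S disc 0.6538 0.167 D 0.1228 z 0.0044 | knob n 54 [0.657  0.1708 0.0267] top 0.0297
lm T disc 0.3746 0.3083 D 0.0964 z 0.0057 | knob n 47 [0.3738 0.3055 0.0278] top 0.0308
lm S disc 0.3705 0.3072 D 0.0997 z 0.0044 | knob n 52 [0.3763 0.3083 0.0261] top 0.0285
ls T disc 0.4371 -0.1227 D 0.0738 z 0.0058 | knob n 41 [ 0.4369 -0.1214  0.0294] top 0.0308
ls S disc 0.4326 -0.1252 D 0.0803 z 0.004 | knob n 37 [ 0.439  -0.1195  0.026 ] top 0.029[ WARN:0@1.328] global loadsave.cpp:1063 imwrite_ Unsupported depth image for selected encoder is fallbacked to CV_8U.
```

View pics/crop0.png

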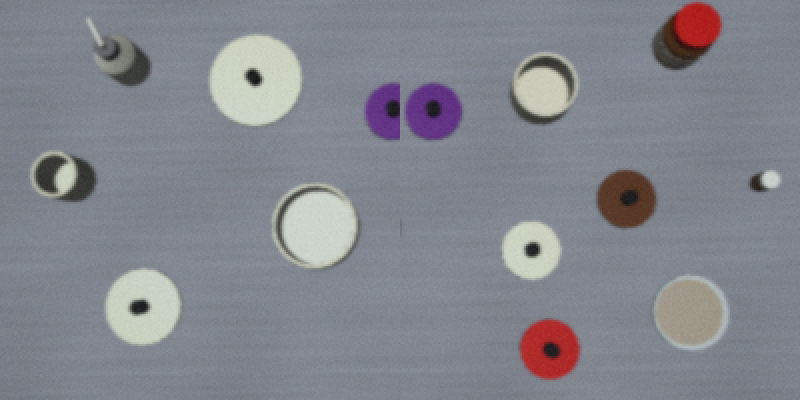

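The crop confirms the choices. White small lid sits at crop (531,250), clear of brown (627,198), red (550,349) and purple (433,110). White medium lid is at (143,307), white wide lid at (255,80) and the vial at (769,180). First I move above the vial, turning the tool so that its x is world y and its y is world x.

```bash
python3 -m handwheel '{"deltas": [[0.2,0,0,0,-0.93],[0.2,0,0,0,-0.93],[0.2,0,0,0,-0.93],[0.2,0,0,0,-0.93],[0.2,0,0,0,-0.93],[0.2,0,0,0,-0.93],[0.2,0,0,0,-0.94],[0.2,0.4,0.86,0.45,0],[0.2,0.4,0.86,0.45,0],[0.2,0.4,0.86,0.45,0],[0.2,0.4,0.86,0.45,0],[0.2,0.4,0.86,0.45,0],[0.2,0.4,0.86,0.45,0],[0.2,0.4,0.86,0.45,0],[0.2,0.2,0.86,0.45,0],[0.2,0,0,0,0],[0.2,0,0,0,0]]}' 40
cat > w.py <<'E'
import sys
from h import *
from workcell import optics,status
n=sys.argv[1]; c=optics.read_camera("wrist"); np.savez(f"pics/{n}.npz",**c)
cv2.imwrite(f"pics/{n}.png",c["frame"][:,:,::-1])
s=status.get_state(); print(s["tcp_pos"].round(4),s["orientation"].round(4),s["joint_pos"].round(2),c["origin"],c["attitude"])
E
python3 w.py w1
```

```text
clock: 2.22
tcp_pos: [0.5159, -0.4019, 0.1596]
orientation: [-0.001, 0.707, 0.707, -0.0]
wrist_force: [-0.2, 0.6, 0.1]
finger_gap: 0.0512
grip_force: 0.0
[ 0.5158 -0.4023  0.1601] [-1.000e-04  7.073e-01  7.069e-01 -2.000e-04] [-0.78  0.54  0.03  1.06 -0.    0.79] [ 0.51770985 -0.32488548  0.22864473] [ 1.50848935e-01  9.88556649e-01 -1.81378793e-04 -5.63015330e-04]
```

View pics/w1.png

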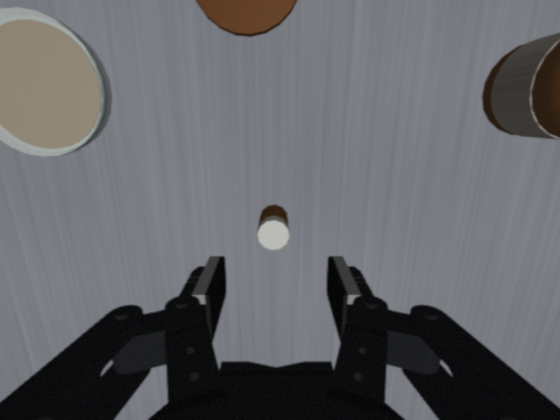

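The wrist view shows the white cap at (273,235), between the pads' centre line (about col 276). I'm checking that against the map before going down.

```bash
python3 -c "
from h import *
c=np.load('pics/w1.npz');t=np.load('pics/top0.npz');print(onz(c,(273,235),.038),tri(t,(450,200),c,(273,235)))
C=cloud(c);m=(abs(C[...,2]-.038)<.004)&(np.hypot(C[...,0]-.516,C[...,1]+.402)<.03);print(cv2.minEnclosingCircle(C[m][:,:2].astype(np.float32)),m.sum())"
```

```text
[ 0.51549245 -0.40154609  0.038     ] (array([ 0.51526414, -0.40684439,  0.02684337]), np.float64(0.0015188958070137689))
((0.5150850415229797, -0.4015590250492096), 0.01111214142292738) 777
```

Vial at (0.515, -0.4015), directly below. Down, grip, lift.

```bash
python3 -m handwheel '{"deltas": [[0.2,0,0,0.5,0],[0.2,0,0,0.5,0],[0.2,0,0,0.5,0],[0.2,0,0,0.4,0],[0.2,0,0,0,0],[-1,0,0,0,0],[-1,0,0,0,0],[-1,0,0,0,0],[-1,0,0,0,0],[-1,0,0,0,0],[-1,0,0,0,0]]}' 30; python3 -m handwheel '{"deltas": [[-1,0,0,-0.5,0],[-1,0,0,-0.8,0],[-1,0,0,-0.8,0],[-1,0,0,-0.8,0],[-1,0,0,0,0],[-1,0,0,0,0]]}'
```

```text
clock: 3.65
tcp_pos: [0.5169, -0.4027, 0.0852]
orientation: [0.001, 0.707, 0.707, -0.0]
wrist_force: [-1.6, -0.4, 6.0]
finger_gap: 0.021
grip_force: 29.7
clock: 4.4
tcp_pos: [0.5161, -0.4017, 0.199]
orientation: [-0.001, 0.707, 0.707, 0.0]
wrist_force: [0.9, 0.6, -0.6]
finger_gap: 0.021
grip_force: 29.4
```

Vial held (gap 21 mm). Next, over to the wide jar.

```bash
python3 -m handwheel '{"deltas": [[-1,0.5,-0.05,0,0],[-1,0.88,-0.09,0,0],[-1,0.88,-0.09,0,0],[-1,0.88,-0.09,0,0],[-1,0.88,-0.09,0,0],[-1,0.88,-0.09,0,0],[-1,0.88,-0.09,0,0],[-1,0.88,-0.09,0,0],[-1,0.88,-0.09,0,0],[-1,0.88,-0.09,0,0],[-1,0.88,-0.09,0,0],[-1,0.88,-0.09,0,0],[-1,0.88,-0.08,0,0],[-1,0.8,-0.08,0,0],[-1,0.46,0,0,0],[-1,0,0,0,0],[-1,0,0,0,0]]}'; python3 w.py w2
```

```text
clock: 6.52
tcp_pos: [0.4679, 0.0904, 0.199]
orientation: [-0.0, 0.707, 0.707, -0.001]
wrist_force: [-0.3, -0.8, -0.3]
finger_gap: 0.0212
grip_force: 29.4
[0.4681 0.0902 0.1992] [-3.000e-04  7.074e-01  7.068e-01 -6.000e-04] [ 0.02  0.19 -0.39  1.   -0.    1.59] [0.46972373 0.16745562 0.267994  ] [ 1.51332035e-01  9.88482555e-01 -2.52173393e-04 -8.88673892e-04]
```

View pics/w2.png

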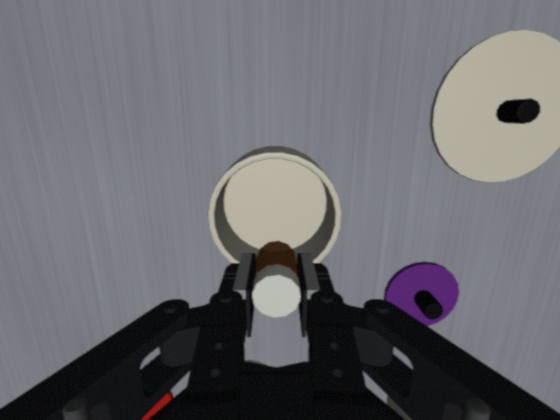

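The vial hangs straight at (277,275). The wide jar's rim runs from col 208 to 341, centred at about 275, and lies below it. Lowering.

```bash
python3 -m handwheel '{"deltas": [[-1,0,0,0.5,0],[-1,0,0,0.5,0],[-1,0,0,0.5,0],[-1,0,0,0.5,0],[-1,0,0,0.3,0],[-1,0,0,0.2,0],[-1,0,0,0.1,0],[-1,0,0,0.05,0],[-1,0,0,0,0],[-1,0,0,0,0]]}'
```

```text
clock: 7.82
tcp_pos: [0.4686, 0.0908, 0.0942]
orientation: [0.0, 0.707, 0.707, 0.0]
wrist_force: [-0.3, 0.1, 0.2]
finger_gap: 0.0208
grip_force: 29.4
```

```bash
python3 -m handwheel '{"deltas": [[-1,0,0,0.03,0],[-1,0,0,0.03,0],[-1,0,0,0,0]]}';python3 -m handwheel '{"deltas": [[-1,0,0,0.03,0],[-1,0,0,0,0],[-1,0,0,0,0]]}'
```

```text
clock: 8.2
tcp_pos: [0.4683, 0.0908, 0.0914]
orientation: [-0.0, 0.707, 0.707, -0.0]
wrist_force: [-0.1, 0.5, -0.6]
finger_gap: 0.0211
grip_force: 29.4
clock: 8.57
tcp_pos: [0.4684, 0.0908, 0.0911]
orientation: [0.0, 0.707, 0.707, 0.0]
wrist_force: [-2.7, -0.8, 8.0]
finger_gap: 0.0209
grip_force: 30.2
```

Contact felt. Release with a small opening, rise, and look.

```bash
python3 -m handwheel '{"deltas": [[-0.3,0,0,0,0],[-0.15,0,0,0,0],[-0.1,0,0,0,0],[-0.1,0,0,0,0],[-0.1,0,0,0,0],[-0.1,0,0,-0.3,0],[-0.1,0,0,-0.5,0],[-0.1,0,0,-0.5,0],[-0.1,0,0,-0.7,0],[-0.1,0,0,-0.7,0],[-0.1,-0.7,0,0,0],[-0.1,-0.7,0,0,0],[-0.1,0,0,0,0],[-0.1,0,0,0,0]]}'; python3 w.py w3
```

```text
clock: 10.32
tcp_pos: [0.4684, 0.035, 0.1987]
orientation: [0.0, 0.707, 0.707, 0.0]
wrist_force: [-0.8, -0.1, 0.5]
finger_gap: 0.0383
grip_force: 0.0
[0.4683 0.0352 0.1986] [-0.000e+00  7.070e-01  7.072e-01  1.000e-04] [-0.1   0.17 -0.4   0.99  0.    1.47] [0.47010832 0.11201736 0.26779082] [ 1.50983559e-01  9.88536097e-01 -5.69693899e-04  1.61367145e-04]
```

View pics/w3.png

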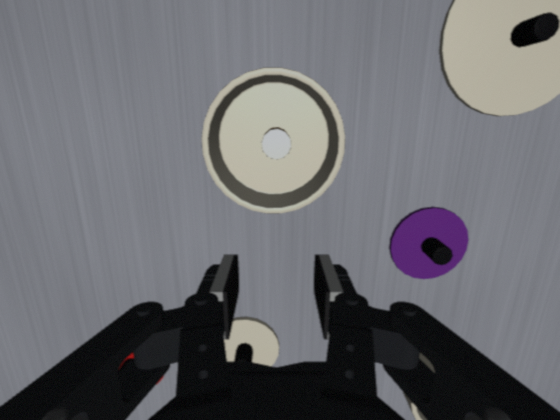

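The vial stands at (276,143), centred in the wide jar (rim cols 203–345, rows 68–213). Next I go to hover over the wide lid.

```bash
cat > circ.py <<'E'
import sys
from h import *
# circ.py file x y z rad tol : points at height z near x,y
n,x,y,z,r,tol=sys.argv[1],*map(float,sys.argv[2:])
c=np.load(f"pics/{n}.npz");C=cloud(c)
m=(np.hypot(C[...,0]-x,C[...,1]-y)<r)&(abs(C[...,2]-z)<tol);q=C[m]
(a,b),R_=cv2.minEnclosingCircle(q[:,:2].astype(np.float32));print('n',len(q),'circle',round(a,4),round(b,4),'D',round(2*R_,4),'z',q[:,2].mean().round(4),'mean',q.mean(0).round(4))
E
python3 circ.py w3 .468 .091 .048 .07 .003; python3 circ.py w3 .468 .091 .044 .03 .003
python3 -m handwheel '{"deltas": [[0,0.5,0.7,0.16,0],[0,0.57,0.8,0.16,0],[0,0.57,0.8,0.16,0],[0,0.57,0.8,0.16,0],[0,0.57,0.8,0.16,0],[0,0.57,0.78,0.16,0],[0,0,0,0,0],[0,0,0,0,0],[0,0,0,0,0]]}'; python3 w.py w4; python3 circ.py w4 .6555 .169 .03 .03 .003
```

```text
n 3054 circle 0.4679 0.0913 D 0.1018 z 0.0468 mean [0.4677 0.096  0.0468]
n 708 circle 0.4698 0.0917 D 0.0219 z 0.043 mean [0.4698 0.0919 0.043 ]
clock: 11.5
tcp_pos: [0.6548, 0.1685, 0.1603]
orientation: [-0.0, 0.707, 0.707, -0.0]
wrist_force: [-0.2, -0.3, 0.6]
finger_gap: 0.0432
grip_force: 0.0
[0.6549 0.1684 0.1605] [ 1.000e-04  7.073e-01  7.070e-01 -0.000e+00] [ 0.13  0.58  0.1   1.09 -0.    1.7 ] [0.65651816 0.2455672  0.229284  ] [ 1.51223626e-01  9.88499469e-01 -3.98098421e-04 -2.35805595e-04]
n 461 circle 0.6556 0.1702 D 0.0176 z 0.0289 mean [0.6557 0.1705 0.0289]
```

View pics/w4.png

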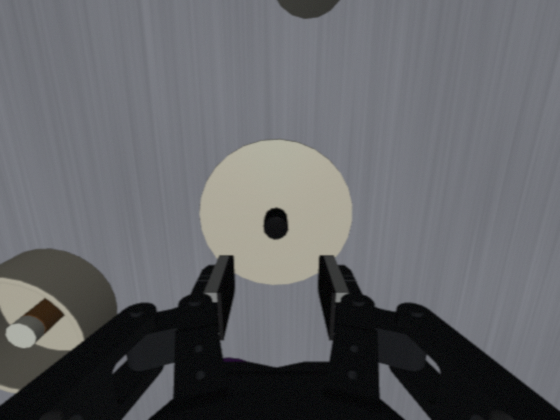

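The knob top at (275,222) measures (0.6556, 0.1702, 0.029) from depth, which fits the expected 0.030. Grip it.

```bash
python3 -m handwheel '{"deltas": [[0,0.05,0.02,0.5,0],[0,0,0,0.5,0],[0,0,0,0.5,0],[0,0,0,0.36,0],[0,0,0,0,0],[-1,0,0,0,0],[-1,0,0,0,0],[-1,0,0,0,0],[-1,0,0,0,0],[-1,0,0,0,0],[-1,0,0,0,0]]}' 50; python3 -m handwheel '{"deltas": [[-1,0,0,-0.3,0],[-1,0,0,-0.6,0],[-1,0,0,-0.8,0],[-1,0,0,-0.8,0],[-1,0,0,0,0],[-1,0,0,0,0]]}'; python3 w.py w5
```

```text
clock: 12.92
tcp_pos: [0.657, 0.1708, 0.0868]
orientation: [0.001, 0.707, 0.707, 0.001]
wrist_force: [-2.3, -0.9, 5.8]
finger_gap: 0.0155
grip_force: 49.3
clock: 13.68
tcp_pos: [0.6559, 0.1707, 0.1845]
orientation: [-0.0, 0.707, 0.707, -0.001]
wrist_force: [0.2, 0.0, -2.4]
finger_gap: 0.0156
grip_force: 49.1
[0.6556 0.1706 0.1838] [-0.0008  0.7071  0.7071 -0.0011] [ 0.14  0.57  0.14  1.15 -0.    1.71] [0.65772994 0.24776835 0.25356139] [ 1.51224069e-01  9.88499278e-01 -2.60414280e-04 -6.24757859e-04]
```

View pics/w5.png

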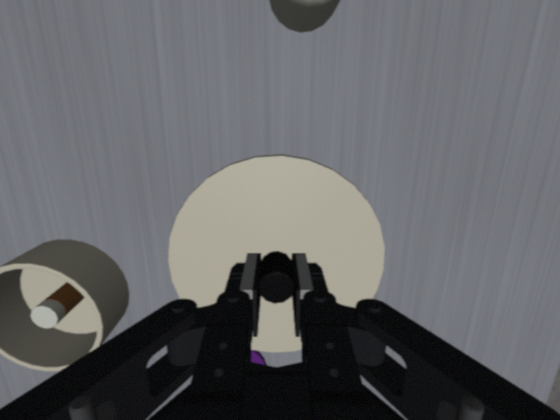

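The lid hangs from its knob at (277,275). I'll measure its tilt and height from depth.

```bash
cat > lid.py <<'E'
import sys
from h import *
n,x,y,z,R0=sys.argv[1],*map(float,sys.argv[2:])
c=np.load(f"pics/{n}.npz");C=cloud(c);f=c["frame"].astype(int)
m=(np.hypot(C[...,0]-x,C[...,1]-y)<R0+.012)&(abs(C[...,2]-z)<.02)&(f[...,:].min(2)>85);q=C[m]
k=None
for _ in range(4):
    A=np.c_[q[:,:2]-[x,y],np.ones(len(q))];k=np.linalg.lstsq(A,q[:,2],rcond=None)[0];q=q[abs(A@k-q[:,2])<.004]
(a,b),r=cv2.minEnclosingCircle(q[:,:2].astype(np.float32))
print('top z at centre',k[2].round(4),'tilt dx,dy',k[:2].round(3),'circle',round(a,4),round(b,4),'D',round(2*r,4),len(q))
E
python3 lid.py w5 .6556 .1706 .104 .059
```

```text
top z at centre 0.1028 tilt dx,dy [-0.001 -0.001] circle 0.6569 0.1698 D 0.1187 24184
```

Level, with its underside about 0.087 below the TCP. Carry it over the wide jar and lower.

```bash
python3 -m handwheel '{"deltas": [[-1,-0.1,-0.3,0,0],[-1,-0.25,-0.6,0,0],[-1,-0.34,-0.8,0,0],[-1,-0.34,-0.8,0,0],[-1,-0.34,-0.8,0,0],[-1,-0.34,-0.8,0,0],[-1,-0.27,-0.6,0,0],[-1,0,0,0,0],[-1,0,0,0.4,0],[-1,0,0,0.4,0],[-1,0,0,0.25,0],[-1,0,0,0.1,0],[-1,0,0,0,0],[-1,0,0,0,0]]}'; python3 w.py w6
```

```text
clock: 15.48
tcp_pos: [0.4689, 0.0916, 0.1399]
orientation: [0.0, 0.707, 0.707, 0.0]
wrist_force: [0.2, 0.8, -2.0]
finger_gap: 0.0159
grip_force: 49.2
[0.4688 0.0916 0.14  ] [4.000e-04 7.071e-01 7.071e-01 4.000e-04] [ 0.02  0.25 -0.47  0.85 -0.    1.6 ] [0.47047944 0.16864046 0.20893781] [ 1.51142047e-01  9.88511884e-01 -4.11690102e-04  4.08293147e-04]
```

```bash
python3 -m handwheel '{"deltas": [[-1,0,0,0.06,0],[-1,0,0,0,0],[-1,0,0,0,0]]}'; python3 -m handwheel '{"deltas": [[-1,0,0,0.04,0],[-1,0,0,0,0],[-1,0,0,0,0]]}'
```

```text
clock: 15.9
tcp_pos: [0.4684, 0.0916, 0.1371]
orientation: [0.0, 0.707, 0.707, 0.0]
wrist_force: [-0.1, 0.4, -2.1]
finger_gap: 0.0159
grip_force: 49.2
clock: 16.27
tcp_pos: [0.4684, 0.0916, 0.1354]
orientation: [0.0, 0.707, 0.707, -0.0]
wrist_force: [0.0, 0.1, -1.4]
finger_gap: 0.016
grip_force: 49.2
```

```bash
python3 -m handwheel '{"deltas": [[-1,0,0,0.03,0],[-1,0,0,0,0],[-1,0,0,0,0]]}'
```

```text
clock: 16.65
tcp_pos: [0.4685, 0.0915, 0.1347]
orientation: [0.0, 0.707, 0.707, 0.0]
wrist_force: [-1.4, -0.3, 5.9]
finger_gap: 0.0158
grip_force: 49.9
```

Contact. Release, rise, measure the placed lid, then head for the small lid.

```bash
python3 -m handwheel '{"deltas": [[-0.5,0,0,0,0],[-0.2,0,0,0,0],[0,0,0,0,0],[0,0,0,0,0],[0,0,0,-0.3,0],[0,0,0,-0.5,0],[0,0,0,-0.8,0],[0,-0.7,0,0,0],[0,-0.7,0,0,0],[0,0,0,0,0],[0,0,0,0,0]]}'; python3 w.py w7; python3 lid.py w7 .468 .0913 .054 .059; python3 circ.py w7 .468 .0913 .078 .03 .004
python3 -m handwheel '{"deltas": [[0,-0.5,-0.1,0.1,0],[0,-0.8,-0.15,0.2,0],[0,-0.8,-0.15,0.2,0],[0,-0.8,-0.2,0.2,0],[0,-0.8,-0.17,0.2,0],[0,-0.21,0,0.1,0],[0,0,0,0,0],[0,0,0,0,0]]}'; python3 w.py w8; python3 circ.py w8 .4375 -.121 .03 .03 .003
```

```text
clock: 18.02
tcp_pos: [0.4685, 0.0358, 0.1987]
orientation: [0.0, 0.707, 0.707, 0.0]
wrist_force: [-0.3, 0.3, 0.8]
finger_gap: 0.0426
grip_force: 0.0
[0.4684 0.036  0.1986] [0.000e+00 7.070e-01 7.072e-01 2.000e-04] [-0.09  0.17 -0.4   0.99  0.    1.48] [0.47016779 0.11281067 0.26778841] [ 1.50984344e-01  9.88535972e-01 -5.73176639e-04  1.77545913e-04]
top z at centre 0.053 tilt dx,dy [ 0. -0.] circle 0.47 0.0907 D 0.118 22526
n 643 circle 0.4699 0.0907 D 0.0181 z 0.0768 mean [0.47   0.0911 0.0768]
clock: 19.08
tcp_pos: [0.4379, -0.1199, 0.1584]
orientation: [-0.0, 0.707, 0.708, 0.0]
wrist_force: [0.1, 0.9, -0.3]
finger_gap: 0.0428
grip_force: 0.0
[ 0.4379 -0.1199  0.1585] [1.000e-04 7.066e-01 7.076e-01 1.000e-04] [-0.44  0.18 -0.5   0.88  0.    1.12] [ 0.43946431 -0.04285895  0.22753885] [1.50972451e-01 9.88537919e-01 2.90168896e-04 1.34021075e-04]
n 461 circle 0.4369 -0.1205 D 0.018 z 0.0289 mean [ 0.4369 -0.1202  0.0289]
```

View pics/w8.png

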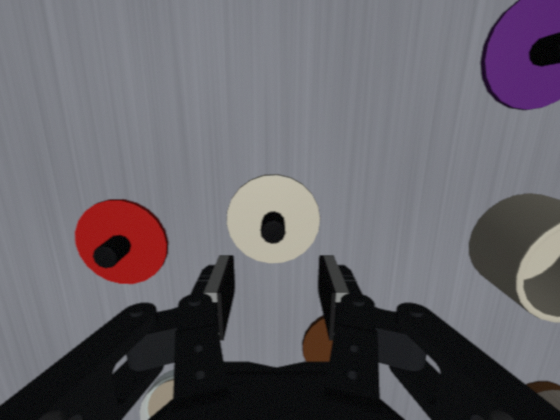

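The wide lid lies level at rim height, within 2 mm of centre. The white small lid's knob is under the gripper at (273,228), with red at (121,241) and purple at (525,50) to the sides. Grip and lift.

```bash
python3 -m handwheel '{"deltas": [[0,0,-0.02,0.5,0],[0,0,0,0.5,0],[0,0,0,0.5,0],[0,0,0,0.3,0],[0,0,0,0,0],[-1,0,0,0,0],[-1,0,0,0,0],[-1,0,0,0,0],[-1,0,0,0,0],[-1,0,0,0,0],[-1,0,0,0,0]]}' 50; python3 -m handwheel '{"deltas": [[-1,0,0,-0.3,0],[-1,0,0,-0.6,0],[-1,0,0,-0.8,0],[-1,0,0,-0.8,0],[-1,0,0,-0.7,0],[-1,0,0,0,0],[-1,0,0,0,0]]}'; python3 w.py w9;  python3 lid.py w9 .4369 -.1202 .132 .036
```

```text
clock: 20.5
tcp_pos: [0.4374, -0.1211, 0.0872]
orientation: [0.001, 0.707, 0.707, 0.0]
wrist_force: [-0.5, 1.5, 6.7]
finger_gap: 0.0156
grip_force: 49.2
clock: 21.38
tcp_pos: [0.4364, -0.1207, 0.214]
orientation: [-0.0, 0.707, 0.707, -0.0]
wrist_force: [-0.4, 0.3, -0.1]
finger_gap: 0.0156
grip_force: 49.0
[ 0.4362 -0.1206  0.2135] [-7.000e-04  7.072e-01  7.071e-01 -3.000e-04] [-0.45  0.13 -0.42  1.02 -0.    1.12] [ 0.43817795 -0.04369194  0.28302328] [ 1.51105114e-01  9.88517601e-01 -3.91540765e-04 -2.09369288e-04]
top z at centre 0.1318 tilt dx,dy [-0.002 -0.002] circle 0.438 -0.1206 D 0.0723 7595
```

Held level. Carry it towards the small jar, stop 56 mm short, and measure the rim with the wrist camera.

```bash
python3 -m handwheel '{"deltas": [[-1,0.4,0.1,0,0],[-1,0.7,0.17,0,0],[-1,0.84,0.17,0,0],[-1,0.84,0.17,0,0],[-1,0.84,0.17,0,0],[-1,0.84,0.17,0,0],[-1,0.84,0.17,0,0],[-1,0.84,0.17,0,0],[-1,0.84,0.17,0,0],[-1,0.84,0.17,0,0],[-1,0.84,0.17,0,0],[-1,0.84,0.17,0,0],[-1,0.84,0.17,0,0],[-1,0.84,0.17,0,0],[-1,0.42,0.1,0,0],[-1,0,0,0,0],[-1,0,0,0,0]]}'; python3 w.py w10; python3 circ.py w10 .5328 .3995 .06 .04 .004; python3 lid.py w10 .5328 .3435 .132 .036
```

```text
clock: 23.55
tcp_pos: [0.5327, 0.3424, 0.2138]
orientation: [-0.0, 0.707, 0.707, -0.001]
wrist_force: [-0.5, -0.9, -0.3]
finger_gap: 0.0156
grip_force: 49.0
[0.5329 0.3421 0.2141] [ 0.000e+00  7.075e-01  7.067e-01 -6.000e-04] [ 0.44  0.46  0.05  1.16 -0.    2.02] [0.53455686 0.41949581 0.28281131] [ 1.51626895e-01  9.88437478e-01 -5.10230347e-04 -6.13390800e-04]
n 1577 circle 0.5324 0.4001 D 0.0558 z 0.0588 mean [0.5325 0.4012 0.0588]
top z at centre 0.1316 tilt dx,dy [-0.002 -0.003] circle 0.5339 0.3426 D 0.0723 7551
```

View pics/w10.png

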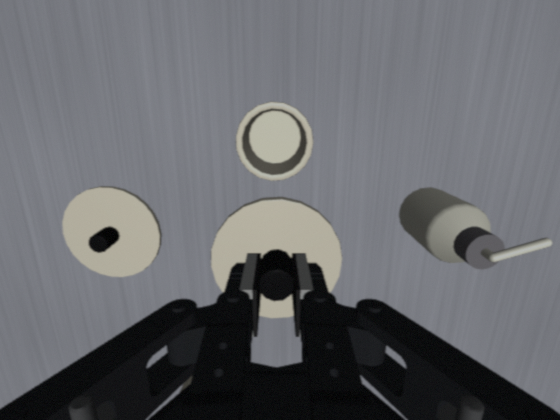

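The small jar's rim is at (274,141), the held lid is centred at about (276,257), and the wash bottle at (465,240) is well clear. I need 57.5 mm more in y and −1.5 mm in x, then lower.

```bash
python3 -m handwheel '{"deltas": [[-1,0.4,-0.03,0,0],[-1,0.64,0,0,0],[-1,0.4,0,0,0],[-1,0,0,0,0],[-1,0,0,0.5,0],[-1,0,0,0.5,0],[-1,0,0,0.35,0],[-1,0,0,0.2,0],[-1,0,0,0.05,0],[-1,0,0,0,0],[-1,0,0,0,0]]}';  python3 -m handwheel '{"deltas": [[-1,0,0,0.05,0],[-1,0,0,0,0],[-1,0,0,0,0]]}'
```

```text
clock: 24.98
tcp_pos: [0.5324, 0.401, 0.151]
orientation: [0.0, 0.707, 0.707, 0.001]
wrist_force: [0.6, 0.2, -1.6]
finger_gap: 0.0157
grip_force: 49.0
clock: 25.35
tcp_pos: [0.532, 0.4008, 0.1483]
orientation: [0.0, 0.707, 0.707, -0.0]
wrist_force: [-0.1, 0.2, -0.3]
finger_gap: 0.0159
grip_force: 49.0
```

```bash
python3 -m handwheel '{"deltas": [[-1,0,0,0.03,0],[-1,0,0,0,0],[-1,0,0,0,0]]}';  python3 -m handwheel '{"deltas": [[-1,0,0,0.02,0],[-1,0,0,0,0],[-1,0,0,0,0]]}'
```

```text
clock: 25.72
tcp_pos: [0.5321, 0.4008, 0.1473]
orientation: [0.0, 0.707, 0.707, 0.0]
wrist_force: [-0.2, -0.4, 1.2]
finger_gap: 0.0156
grip_force: 49.2
clock: 26.1
tcp_pos: [0.5321, 0.4008, 0.1472]
orientation: [0.0, 0.707, 0.707, 0.0]
wrist_force: [-1.2, -1.4, 5.5]
finger_gap: 0.0156
grip_force: 49.7
```

Contact. Release, back off to measure it, then hover over the medium lid.

```bash
python3 -m handwheel '{"deltas": [[-0.5,0,0,0,0],[-0.2,0,0,0,0],[0,0,0,0,0],[0,0,0,0,0],[0,0,0,-0.3,0],[0,0,0,-0.5,0],[0,0,0,-0.8,0],[0,-0.7,0,0,0],[0,-0.7,0,0,0],[0,0,0,0,0],[0,0,0,0,0]]}'; python3 w.py w11; python3 lid.py w11 .5324 .4 .066 .036; python3 circ.py w11 .5324 .4 .09 .03 .004
python3 -m handwheel '{"deltas": [[0,-0.1,-0.4,0.1,0],[0,-0.2,-0.8,0.25,0],[0,-0.2,-0.8,0.25,0],[0,-0.2,-0.8,0.25,0],[0,-0.15,-0.8,0.25,0],[0,-0.1,-0.34,0.18,0],[0,0,0,0,0],[0,0,0,0,0]]}'; python3 w.py w12; python3 circ.py w12 .3745 .307 .03 .03 .003
```

```text
clock: 27.48
tcp_pos: [0.5323, 0.3451, 0.211]
orientation: [0.0, 0.707, 0.707, 0.001]
wrist_force: [-0.5, 0.7, -0.9]
finger_gap: 0.0422
grip_force: 0.0
[0.5322 0.3454 0.2108] [1.000e-04 7.070e-01 7.072e-01 5.000e-04] [0.45 0.47 0.04 1.15 0.   2.02] [0.53398473 0.42209931 0.28011912] [ 1.50738548e-01  9.88573411e-01 -5.41866277e-04  4.55243536e-04]
top z at centre 0.065 tilt dx,dy [ 0.    -0.001] circle 0.5337 0.4009 D 0.072 7867
n 643 circle 0.5336 0.4009 D 0.0178 z 0.0888 mean [0.5336 0.4013 0.0888]
clock: 28.52
tcp_pos: [0.3754, 0.3076, 0.1596]
orientation: [0.0, 0.707, 0.707, 0.001]
wrist_force: [0.9, -0.1, 0.8]
finger_gap: 0.0428
grip_force: 0.0
[0.3756 0.3076 0.1596] [3.000e-04 7.071e-01 7.072e-01 9.000e-04] [ 0.52  0.24 -0.43  0.9  -0.    2.09] [0.37701287 0.38462562 0.22874663] [ 1.50715774e-01  9.88576783e-01 -2.16737774e-04  8.08227410e-04]
n 464 circle 0.3736 0.3088 D 0.0178 z 0.0289 mean [0.3735 0.3092 0.0289]
```

View pics/w12.png

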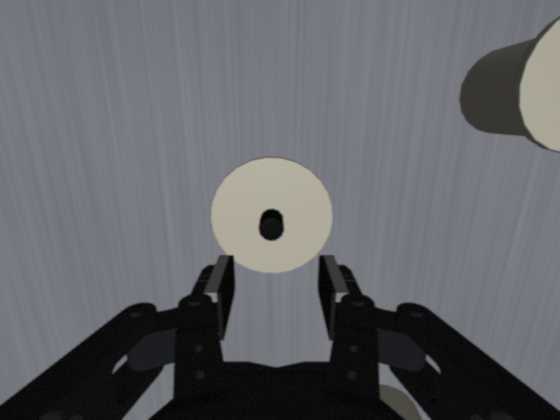

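Small lid placed level and within 1.5 mm. The medium lid's knob is at (271,226), about 3 mm to −x. Adjust and grip.

```bash
python3 -m handwheel '{"deltas": [[0,0.03,-0.07,0.5,0],[0,0,0,0.5,0],[0,0,0,0.5,0],[0,0,0,0.34,0],[0,0,0,0,0],[-1,0,0,0,0],[-1,0,0,0,0],[-1,0,0,0,0],[-1,0,0,0,0],[-1,0,0,0,0],[-1,0,0,0,0]]}' 50; python3 -m handwheel '{"deltas": [[-1,0,0,-0.3,0],[-1,0,0,-0.6,0],[-1,0,0,-0.8,0],[-1,0,0,-0.8,0],[-1,0,0,-0.7,0],[-1,0,0,0,0],[-1,0,0,0,0]]}'; python3 w.py w13;  python3 lid.py w13 .3736 .3088 .132 .047
```

```text
clock: 29.95
tcp_pos: [0.3723, 0.3083, 0.0864]
orientation: [0.0, 0.707, 0.707, 0.001]
wrist_force: [0.2, -0.8, 5.1]
finger_gap: 0.016
grip_force: 49.3
clock: 30.82
tcp_pos: [0.3711, 0.3077, 0.2128]
orientation: [-0.0, 0.707, 0.707, -0.001]
wrist_force: [0.4, -0.3, -2.0]
finger_gap: 0.0153
grip_force: 49.1
[0.3709 0.3076 0.2124] [-2.000e-04  7.071e-01  7.071e-01 -1.000e-03] [ 0.53  0.19 -0.35  1.03 -0.    2.1 ] [0.37286384 0.38476619 0.28183396] [ 1.51403839e-01  9.88471840e-01 -2.87881068e-04 -4.64324423e-04]
top z at centre 0.1315 tilt dx,dy [-0.002 -0.003] circle 0.3723 0.3077 D 0.0943 14764
```

```bash
python3 -m handwheel '{"deltas": [[-1,-0.4,0.2,0,0],[-1,-0.7,0.36,0,0],[-1,-0.85,0.44,0,0],[-1,-0.85,0.44,0,0],[-1,-0.85,0.44,0,0],[-1,-0.85,0.44,0,0],[-1,-0.85,0.44,0,0],[-1,-0.85,0.44,0,0],[-1,-0.85,0.44,0,0],[-1,-0.85,0.44,0,0],[-1,-0.85,0.44,0,0],[-1,-0.85,0.44,0,0],[-1,-0.85,0.44,0,0],[-1,-0.85,0.44,0,0],[-1,-0.85,0.45,0,0],[-1,-0.45,0.25,0,0],[-1,0,0,0,0],[-1,0,0,0,0]]}'; python3 w.py w14; python3 circ.py w14 .6325 -.138 .053 .055 .004; python3 lid.py w14 .6325 -.197 .132 .047
```

```text
clock: 33.12
tcp_pos: [0.6323, -0.1953, 0.2121]
orientation: [-0.001, 0.707, 0.707, -0.0]
wrist_force: [-0.7, -0.0, -1.4]
finger_gap: 0.0157
grip_force: 49.1
[ 0.6324 -0.195   0.2125] [-1.100e-03  7.069e-01  7.073e-01 -3.000e-04] [-0.42  0.52  0.13  1.19  0.    1.15] [ 0.63419845 -0.11833306  0.28123851] [ 1.50412691e-01  9.88622406e-01 -7.84915747e-05 -1.32435003e-03]
n 1783 circle 0.6322 -0.1381 D 0.078 z 0.0517 mean [ 0.6321 -0.1275  0.0517]
top z at centre 0.1307 tilt dx,dy [-0.003 -0.   ] circle 0.6334 -0.1952 D 0.0946 14755
```

View pics/w14.png

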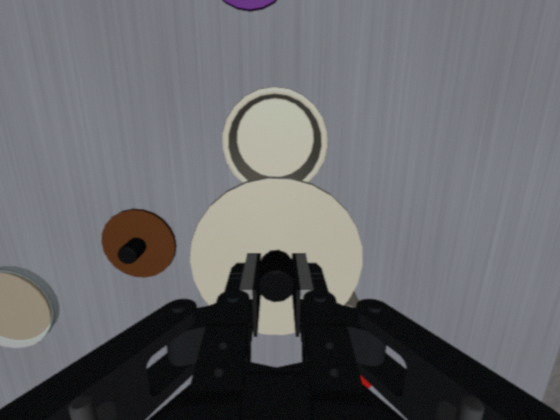

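The medium jar's rim is at (275,140), and the held lid is centred at about (277,255). 57 mm more in y, then lower.

```bash
python3 -m handwheel '{"deltas": [[-1,0.4,-0.03,0,0],[-1,0.63,0,0,0],[-1,0.4,0,0,0],[-1,0,0,0,0],[-1,0,0,0.5,0],[-1,0,0,0.5,0],[-1,0,0,0.4,0],[-1,0,0,0.2,0],[-1,0,0,0.12,0],[-1,0,0,0,0],[-1,0,0,0,0]]}';  python3 -m handwheel '{"deltas": [[-1,0,0,0.05,0],[-1,0,0,0,0],[-1,0,0,0,0]]}'
```

```text
clock: 34.55
tcp_pos: [0.6324, -0.139, 0.1454]
orientation: [0.001, 0.707, 0.707, 0.0]
wrist_force: [0.1, -0.2, -0.6]
finger_gap: 0.0159
grip_force: 49.1
clock: 34.92
tcp_pos: [0.632, -0.1389, 0.1428]
orientation: [0.0, 0.707, 0.707, -0.0]
wrist_force: [-0.5, 0.2, -0.7]
finger_gap: 0.0155
grip_force: 49.1
```

```bash
python3 -m handwheel '{"deltas": [[-1,0,0,0.05,0],[-1,0,0,0,0],[-1,0,0,0,0]]}';  python3 -m handwheel '{"deltas": [[-1,0,0,0.025,0],[-1,0,0,0,0],[-1,0,0,0,0]]}'
```

```text
clock: 35.3
tcp_pos: [0.632, -0.1388, 0.1406]
orientation: [-0.0, 0.707, 0.707, -0.0]
wrist_force: [0.9, -0.0, -1.4]
finger_gap: 0.0157
grip_force: 49.1
clock: 35.67
tcp_pos: [0.632, -0.1389, 0.1397]
orientation: [0.0, 0.707, 0.707, -0.0]
wrist_force: [0.1, 0.2, -0.8]
finger_gap: 0.016
grip_force: 49.1
```

```bash
python3 -m handwheel '{"deltas": [[-1,0,0,0.02,0],[-1,0,0,0,0],[-1,0,0,0,0]]}'
```

```text
clock: 36.05
tcp_pos: [0.6321, -0.1389, 0.1394]
orientation: [0.0, 0.707, 0.707, 0.0]
wrist_force: [-1.9, 0.9, 4.5]
finger_gap: 0.0157
grip_force: 49.6
```

Contact. Release, back away, and check everything.

```bash
python3 -m handwheel '{"deltas": [[-0.5,0,0,0,0],[-0.2,0,0,0,0],[0,0,0,0,0],[0,0,0,0,0],[0,0,0,-0.3,0],[0,0,0,-0.5,0],[0,0,0,-0.8,0],[0,-0.7,0,-0.5,0],[0,-0.7,0,-0.5,0],[0,0,0,0,0],[0,0,0,0,0]]}'; python3 w.py w15; python3 lid.py w15 .6322 -.138 .059 .047; python3 circ.py w15 .6322 -.138 .082 .03 .004
python3 -m handwheel '{"deltas": [[0,-0.4,-0.6,-0.2,0],[0,-0.6,-0.8,-0.2,0],[0,-0.6,-0.8,0,0],[0,-0.6,-0.8,0,0],[0,-0.6,-0.8,0,0],[0,-0.6,-0.8,0,0],[0,0,0,0,0],[0,0,0,0,0]]}'
python3 - <<'E'
from workcell import optics
from h import *
f=[]
for n in("top","scene"):
    c=optics.read_camera(n);np.savez(f"pics/{n}9.npz",**c);f.append(c["frame"][:,:,::-1])
cv2.imwrite("pics/end.png",cv2.resize(np.hstack([f[0][60:340,60:460],f[1][80:360,120:520]]),(800,280)))
E
for a in ".468 .0913 .054 .059" ".5324 .4 .066 .036" ".6322 -.138 .059 .047"; do python3 lid.py top9 $a; done; python3 circ.py top9 .36 -.308 .017 .06 .004; python3 circ.py top9 .6885 -.3084 .09 .05 .004
```

```text
clock: 37.42
tcp_pos: [0.6318, -0.1945, 0.2429]
orientation: [-0.0, 0.707, 0.707, 0.0]
wrist_force: [0.0, 0.9, -0.7]
finger_gap: 0.0427
grip_force: 0.0
[ 0.6316 -0.1941  0.2424] [-6.000e-04  7.070e-01  7.072e-01 -1.000e-04] [-0.42  0.5   0.18  1.25  0.    1.15] [ 0.63351243 -0.11749734  0.31199185] [ 1.50920895e-01  9.88545740e-01 -4.40129492e-04 -1.02864023e-04]
top z at centre 0.058 tilt dx,dy [ 0. -0.] circle 0.6335 -0.1389 D 0.0943 10167
n 453 circle 0.6335 -0.1388 D 0.0181 z 0.0818 mean [ 0.6335 -0.1386  0.0818]
clock: 38.48
tcp_pos: [0.4482, -0.33, 0.2585]
orientation: [-0.0, 0.707, 0.707, 0.0]
wrist_force: [-0.1, 0.3, -0.5]
finger_gap: 0.0426
grip_force: 0.0
top z at centre 0.0538 tilt dx,dy [0.    0.003] circle 0.47 0.0902 D 0.1178 1887
top z at centre 0.0659 tilt dx,dy [ 0.006 -0.002] circle 0.5337 0.4001 D 0.0733 640
top z at centre 0.0589 tilt dx,dy [0.001 0.001] circle 0.6334 -0.1391 D 0.0941 1131
n 1121 circle 0.3598 -0.308 D 0.0906 z 0.0168 mean [ 0.3599 -0.3077  0.0168]
n 419 circle 0.6889 -0.3083 D 0.0531 z 0.09 mean [ 0.6881 -0.3081  0.09  ]
```

View pics/end.png

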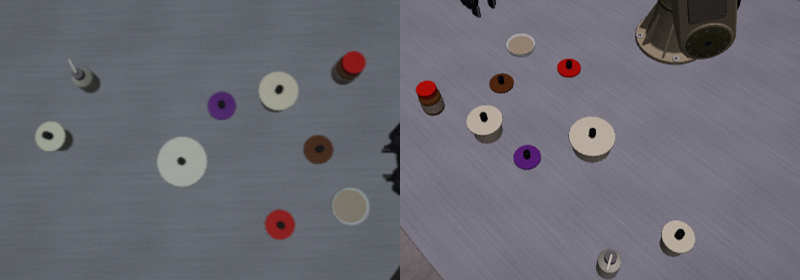

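All three lids lie level on their own jars: left half (50,136), (182,161) and (279,91). The petri dish and bottles haven't moved, and the arm is clear.

```bash
python3 -c "
from workcell import hand_in
print(hand_in())"
```

```text
the job is handed in; nothing more can be done
None
```

I stood the vial upright in the widest jar and closed all three jars with their own lids, which measured level, at rim height and within about 2 mm of centre; the job is handed in, but no verdict came back.

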